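# Back off a ratchet clamp and set its pawl again

## Task

Open the ratchet clamp on the bench so that the connector block in it is free: throw the holding pawl up and over until it lies back out of the teeth, then wind the toothed wheel back by its crank post until the moving jaw bears on the screw of its stop block, feeling for the contact and not forcing it. Then let the pawl down into the teeth again and let go; never force the wheel against the pawl, and leave the connector block and the things around the clamp where they are.

Things in the scene. Friction and masses are not known exactly. Their poses are not given: they have to be found in the camera images.
- fixture: The clamp's aluminium base plate, fixed to the bench, placed and turned differently each time: 156 mm (its x, away from the robot) by 330 mm (its y, to the left), 12 mm thick. Origin on the bench, 13 mm to the +y side of the plate's middle. In its frame: wheel axis at (0, -50 mm), pawl hinge at (0, -142 mm), fixed jaw at the +y end. The clamp rises to 130 mm.
- wheel_axis (a point): Point on the vertical axis of the ratchet wheel, 105 mm above the bench. The steel wheel is 146 mm across, its top is 50 mm up, with 15 saw teeth standing to 60 mm round its rim.
- crank_post (a point): On the axis of the wheel's upright round crank post, 105 mm above the bench: a black sleeve that spins freely on its pin, 14 mm in diameter, from 61 to 128 mm above the bench, 52 mm from the wheel axis. Carried round with the wheel; starts at 170 degrees anticlockwise from the base plate's x. About 6 N sideways at it turns the wheel, which stays where it is left.
- wheel_turn (a joint): Angle of the wheel (rad), 0 at the start, growing as it is wound back, which is clockwise seen from above. With the pawl in the teeth it turns back no more than about 0.04 rad. One radian moves the jaw 13 mm, so 1 mm of jaw is 4 mm at the post. The wheel meets nothing else within 2.2 rad.
- pawl_swing (a joint): Angle of the pawl (rad): about 0 with its nose in the teeth (up to 0.4 when it rests on a tooth), growing as it is lifted up and outward, 1.7 thrown right back against its rest. The hinge is horizontal, along the base plate's x. It falls by its weight (about 0.16 kg), to the teeth below about 1.1 rad and to its rest above that.
- pawl_bar (a point): Middle of the pawl's round cross bar, its handle: 28 mm long (along the base plate's x), 13 mm in diameter, 49.5 mm from the pawl's hinge. With the pawl down it is 35 mm inward (+y) of the hinge and 110 mm above the bench; thrown back it is about 39 mm outward (-y) of the hinge and 105 mm up.
- pawl_hinge (a point): Middle of the pawl's hinge axis, 75 mm above the bench, between two cheeks that rise to 89 mm and measure 42 mm over their outer sides.
- pawl: The pawl, dark steel, with a nose 8 mm wide that drops between the teeth; origin on its hinge axis, turning with it.
- wheel: The ratchet wheel with its teeth and crank post; origin on the wheel axis at bench height.
- carriage: The moving jaw with its rack, driven by the wheel; it slides along the base plate's y, towards -y as the wheel is wound back. The jaw is 98 mm wide, 16 mm thick and rises to 47 mm. Its origin is at the base plate's origin when the wheel is at 0 and moves with it.
- carriage_back (a point): Point on the rear (-y) face of the moving jaw, level with the stop block, 26 mm above the bench.
- stop: The stop block on the base plate behind the moving jaw: dark steel, 34 x 16 x 22 mm, with a bolt head on top and a stop screw in its front; at a different place each time. Origin under its middle.
- stop_front (a point): Middle of the stop block's front (+y) face, 26 mm above the bench; the jaw's rear face is 18 to 24 mm from it at the start. A steel stop screw with a 13 mm round head sticks out of it towards the jaw by 2 to 10 mm, set differently each time and not reported: feel for it. Past the 6 N of friction, each newton at the post presses the jaw on the screw with 4 N; over 80 N there is forcing it.
- connector_block: The clamped part, a connector block of 36 x 44 x 25 mm lying loose between the jaws; leave it.
- tape_roll: Bystander: roll of black tape, 63 mm across, 19 mm high, behind the clamp.
- dust_brush: Bystander: black brush, 22 x 133 x 11 mm, on the robot's side of the clamp.
- side_cutters: Bystander: side cutters, 51 x 130 x 14 mm, behind the clamp.

How it is judged:
On the way, in this order (a step that is already met when the one before it is completed fails the run):
1. the pawl is thrown back out of the teeth while the wheel has not yet been wound back (value of joint pawl_swing above 1.4 rad and value of joint wheel_turn below 0.15 rad), for 0.2 s.
2. the moving jaw bears on the stop block's screw (over 8 N) with the pawl still thrown back (contact force between carriage and stop above 8 N and value of joint pawl_swing above 1.2 rad), for 0.1 s.
At the end, for the whole second after the job is handed in: The jaw is still wound back to its stop (its rear face within 12 mm of the stop block's face, from which the screw stands out up to 10 mm), the pawl is down on the teeth (below 0.5 rad), and the wheel is at rest (value of joint pawl_swing below 0.5 rad and y of carriage_back in the frame of stop_front below 0.012 m and velocity of joint wheel_turn between -0.05 and 0.05 rad/s); the robot touches nothing.
It fails at once if the wheel is forced against the pawl (over 30 N between nose and teeth) (contact force between pawl and wheel above 30 N).
It fails at once if the jaw is forced against the stop's screw (over 80 N) (contact force between carriage and stop above 80 N).
It fails at once if the connector block is moved by more than 15 mm (distance of connector_block from where it was at the start of the episode above 0.015 m).
It fails at once if a bystander is moved by more than 25 mm (distance of any of tape_roll, dust_brush, side_cutters from where it was at the start of the episode above 0.025 m).
It also fails if it takes over 64 s, if anything falls off the work surface, if the arm or the gripper's body presses on something with over 40 N, if the wrist force passes 120 N, or if a joint passes its speed limit or range.

## Robot

A 7-joint arm with a two-finger parallel gripper is mounted at the origin on a cart in front of the work surface, level with it; the furniture and walls round the work are solid. World frame = base frame: x ahead of the robot, y to its left, z up, the work surface at z = 0. Lengths are in m, angles in rad, forces in N, time in s.
With the tool pointing down it reaches from about 0.4 to 0.85 m from the base axis. Payload 4.5 kg.
Tool frame: the origin (TCP) lies on the centre line of the jaws, within the pads' length; the fingertips stand 17 mm ahead of it and the grasp point (between the pads) lies 2 mm behind it; y points along the fingers, z is the direction in which the jaws open and shut, and the axes are right-handed (so a half turn about y gives the same grasp; the last joint's range is limited). The gripper opens to 85 mm and grips with 20 to 120 N. Pads are 22 mm wide; open, the fingers measure 114 mm over their backs; the gripper's body (76 mm by 85 mm) begins 54 mm behind the grasp point. The pads swing forward as they close: fully open they stand 13 mm farther back than shut.
Start: joints at [-1.139, 0.689, -0.195, 1.565, 0.157, 0.902, -0.215], TCP at [0.242, 0.576, 0.248] pointing down, gripper open.
Joint ranges: [-3.01, 3.01], [-0.46, 2.08], [-1.47, 1.51], [0.13, 2.56], [-1, 4.14], [0.04, 2.09], [-2.66, 2.66]. Speed limits (rad/s): [2.57, 2.57, 3.14, 3.14, 3.14, 3.14, 3.14].

## Interface

Orientations are given as a unit quaternion [x, y, z, w].
In Python, from plant import manip gives the robot as it stands. The module is installed in compiled form; this text tells all that it offers.
- The arm moves only by the tool apply_moves, never from a script. Its argument "deltas" is text: rows parted by semicolons, each of 7 numbers parted by spaces: the shift along the tool's x, y, z in cm, then the turn, a rotation vector about the tool's x, y, z in degrees, then the finger opening in cm, from 0 to 8.54. In form: x y z rx ry rz hand; .... A call has 1 to 8 rows; each row shifts and turns the commanded pose from where the row before left it, along the tool's axes as they then stand; what a row does not reach is not made up. A row lasts 1/12 s, in which the tool goes at most 41.7 mm and 7.16 degrees, less where a joint would pass 70% of its speed; a pose out of reach is approached as far as the arm can. A call is refused whole if a number of a shift passes 4.17 or a number of a turn 7.16, either way. A call with a gripper value outside its range is refused whole. The fingers move at their own pace and stop on an object; "newtons" is the grip in N (left out, the last holds). Time passes only in rows, so rows that do not move let the fingers close. It gives the time, the measured TCP pose, the force and the opening at its end, in the units of the state.
- manip.observe(): the state, without advancing time (a new reading comes with each control period).
- manip.snapshot(name): name is "scene" or "top"; returns a dict with "pixels" (420x560x3 uint8, red, green, blue), "z_map" (420x560 float32, m along the optical axis (not along the pixel's ray), 0 where there is no reading), "mtx" (3x3 intrinsics, pixels), "k1" (the pictures are not rectified: a ray, as slopes to the right and down, at radius r is drawn at 1 + k1 r^2 times it, then the intrinsics apply), "xyz" and "orientation" of the camera in the world. Camera axes: x right, y down, z forward; pixel columns grow to the right and rows downward; lengths in m; the calibration is good to about 2 mm. A picture is of the moment at which its call begins.
- manip.sign_off(): hands the job in, once; it reports no verdict.
The state is a dict: "clock": time; "joints": joint angles; "qvel": joint speeds; "joint_efforts": joint torques, N m; "tool_pos": TCP position; "ee_rot": TCP orientation; "wrist_force": force on the tool from outside, world axes, zero at the start; "torque": the same for the moment, N m; "gripper_width": finger opening in m.
Only numpy, scipy, OpenCV 4.12 (cv2) and the standard library are available. Lean on these libraries where they do the work, as an engineer would, in place of code of your own. Each camera call takes 0.05 s, during which the arm holds its last target. There are 200 camera calls.

## Working session

There is one attempt and no reset: what is moved stays moved. The work goes in short steps, Python scripts to look and compute and a tool call to move; the robot and the scene stay as the last step left them, time stands still between calls to the robot, and variables do not carry over. Pictures are saved under pics/ and viewed, about 8 in all and at most 12, crops included, and the job is handed in when it is done.

Besides the shell and the picture viewer there is one more tool, called by a JSON object that holds its "api" and its "payload". apply_moves: Moves the arm, as the interface text tells. Its arguments: {"type":"object","properties":{"deltas":{"type":"string"},"newtons":{"type":"number"}},"required":["deltas"]}

```bash
mkdir -p pics; cat > h.py <<'E'
import numpy as np, cv2, pickle
from scipy.spatial.transform import Rotation as R
from plant import manip
def snap(n,f):
    s=manip.snapshot(n); cv2.imwrite('pics/'+f+'.png',s['pixels'][:,:,::-1]); pickle.dump(s,open('pics/'+f+'.pkl','wb')); return s
def cloud(s):
    h,w=s['z_map'].shape; u,v=np.meshgrid(np.arange(w),np.arange(h))
    K=s['mtx']; p=cv2.undistortPoints(np.stack([u,v],-1).reshape(-1,1,2).astype(float),K,np.array([s['k1'],0,0,0.]))[:,0]
    z=s['z_map'].reshape(-1,1); c=np.hstack([p*z,z])
    return (R.from_quat(s['orientation']).apply(c)+s['xyz']).reshape(h,w,3)
def proj(s,P):
    c=R.from_quat(s['orientation']).inv().apply(np.atleast_2d(P)-s['xyz'])
    x=c[:,:2]/c[:,2:]; r2=(x**2).sum(1,keepdims=True); x=x*(1+s['k1']*r2)
    return x@s['mtx'][:2,:2].T+s['mtx'][:2,2]
E
python3 - <<'E'
from h import *
for n in('top','scene'):
    s=snap(n,n+'0'); print(n,s['xyz'],s['orientation'],s['mtx'],s['k1'],(s['z_map']==0).mean())
o=manip.observe(); print(o)
E
```

```text
top [ 0.54308599 -0.14626677  0.9454049 ] [ 0.71150251 -0.70231394  0.01531329 -0.01687657] [[529.45647627   0.         285.83478079]
 [  0.         529.45647627 217.14565918]
 [  0.           0.           1.        ]] -0.04378024836276697 0.003983843537414966
scene [0.20068092 0.43415045 0.5766404 ] [-0.26412452  0.84269777 -0.44379315  0.15213927] [[399.79526131   0.         275.20620749]
 [  0.         399.79526131 207.05961998]
 [  0.           0.           1.        ]] -0.11209578350612984 0.003903061224489796
{'clock': 0.1, 'joints': array([-1.1392082 ,  0.68991761, -0.19453496,  1.56620467,  0.15731254,
        0.90250275, -0.21512881]), 'qvel': array([-0.00024093, -0.00109102,  0.00031005, -0.00382885, -0.00139248,
        0.00233867, -0.00043108]), 'joint_efforts': array([-3.60526130e-03, -5.40603125e+01, -1.27144095e+00, -1.58987242e+01,
        9.38790618e-03,  4.40937874e-03, -9.85158408e-06]), 'tool_pos': array([0.24193828, 0.57569031, 0.2475631 ]), 'ee_rot': array([ 0.69374569, -0.13976584,  0.13961863, -0.69259589]), 'wrist_force': array([-0.19184478, -0.41886585, -0.07517851]), 'torque': array([0.04093497, 0.03447243, 0.07095028]), 'gripper_width': 0.08539528093725486}
```

View pics/top0.png

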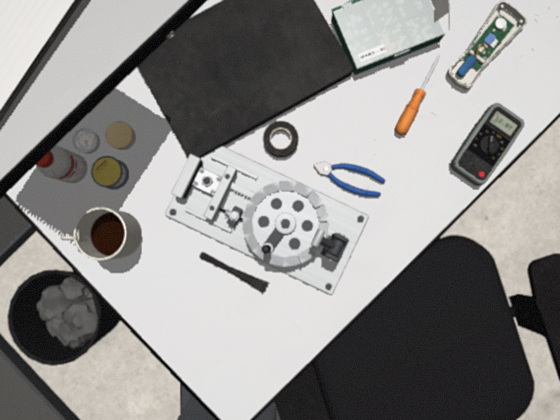

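View pics/scene0.png

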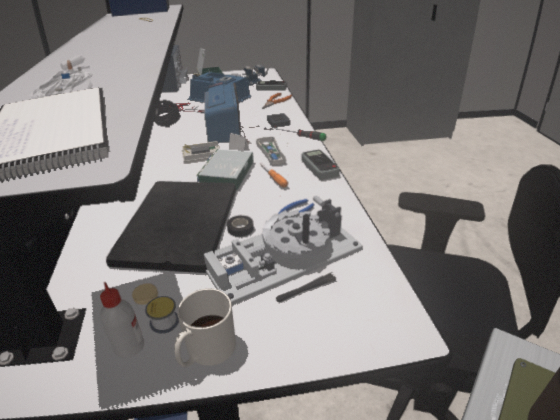

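Top view: clamp centred near (270,222), wheel hub (285,224), crank post (266,250), pawl (333,247), stop near (235,215). The scene view shows post and pawl standing at (306,228) and (330,212). Now the pose numbers.

```bash
python3 - <<'E'
from h import *
s=pickle.load(open('pics/top0.pkl','rb')); C=cloud(s)
for u,v in [(285,224),(266,250),(333,247),(235,215),(330,293),(365,212),(200,150),(170,215),(400,300),(188,172),(208,181)]: print((u,v),C[v,u].round(4))
# plate: points z 8..16mm near
z=C[...,2]; m=((z>0.006)&(z<0.07)).astype(np.uint8); m[:140]=0;m[300:]=0;m[:,:160]=0;m[:,375:]=0
m=cv2.morphologyEx(m,cv2.MORPH_OPEN,np.ones((3,3)))
n,l,st,ce=cv2.connectedComponentsWithStats(m); i=1+st[1:,4].argmax(); print(st[i])
P=C[l==i]; P=P[P[:,2]<0.02]; r=cv2.minAreaRect(P[:,:2].astype(np.float32)); print(r,cv2.boxPoints(r))
b=(z>0.1)&(z<.14);b[:140]=0;b[300:]=0;b[:,:240]=0;b[:,375:]=0
n,l,st,ce=cv2.connectedComponentsWithStats(b.astype(np.uint8))
for i in range(1,n):
  if st[i,4]>5: print(st[i],C[l==i].mean(0),C[l==i].min(0),C[l==i].max(0))
im=cv2.resize(s['pixels'][140:305,155:380,::-1],None,fx=3.5,fy=3.5,interpolation=cv2.INTER_CUBIC); cv2.imwrite('pics/crop.png',im)
E
```

```text
(285, 224) [ 0.5716 -0.1428  0.0689]
(266, 250) [ 0.5292 -0.1143  0.1276]
(333, 247) [ 0.5348 -0.221   0.0879]
(235, 215) [ 0.5868 -0.0571  0.0422]
(330, 293) [ 0.4533 -0.2232  0.012 ]
(365, 212) [ 0.5972 -0.2855 -0.0008]
(200, 150) [0.7008 0.008  0.0259]
(170, 215) [0.5866 0.0606 0.014 ]
(400, 300) [ 0.4108 -0.4095 -0.2822]
(188, 172) [0.6591 0.0243 0.0464]
(208, 181) [ 0.6455 -0.0084  0.0337]
[  165   140   203   155 15932]
((0.5929824113845825, -0.11276128888130188), (0.3291417360305786, 0.1705228090286255), 64.26453399658203) [[ 0.44471884 -0.22398618]
 [ 0.59832716 -0.29803005]
 [ 0.741246   -0.0015364 ]
 [ 0.58763766  0.07250747]]
[311 229  17  19 184] [ 0.54811545 -0.19601784  0.11294431] [ 0.53469657 -0.2103439   0.10002655] [ 0.56301817 -0.18418668  0.12038966]
[261 245   9   9  64] [ 0.53068029 -0.11288599  0.12681573] [ 0.52444186 -0.11882815  0.11120971] [ 0.53687888 -0.10644003  0.1313585 ]
```

View pics/crop.png

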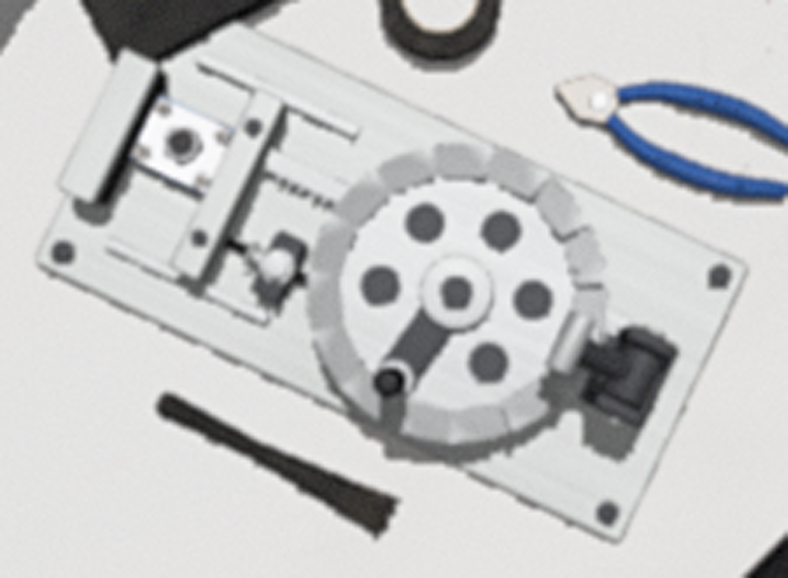

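Crop: hub at (457,292), post (388,382), pawl bar (570,345), stop block (280,265) with its screw pointing at the jaw, which lies from (195,270) to (265,105). Next I refine the plate frame, screw gap and path clearance, and work out the first move.

```bash
cat >> h.py <<'E'
TH=np.deg2rad(-25.74)
def setf(th,ax):
    global PX,PY,AX; PX=np.array([np.cos(th),np.sin(th),0]);PY=np.array([-np.sin(th),np.cos(th),0]);AX=np.array([*ax,0])
setf(TH,(0.5725,-0.1432))
def W(x,y,z): return AX+PX*x+PY*(y+.05)+np.array([0,0,z])   # fixture frame -> world
def F(P): d=np.asarray(P)-AX; return np.stack([d@PX,d@PY-.05,np.asarray(P)[...,2]],-1)
def delta(pos,rot=None):
    o=manip.observe(); r=R.from_quat(o['ee_rot']); print('tool-frame shift cm',(r.inv().apply(pos-o['tool_pos'])*100).round(2))
    if rot is not None: print('turn deg',(r.inv()*rot).as_rotvec(degrees=True).round(2))
E
python3 - <<'E'
from h import *
s=pickle.load(open('pics/top0.pkl','rb')); C=cloud(s)
# plate edges via rays at z=.012
def ray(u,v,z):
    p=cv2.undistortPoints(np.array([[[u,v]]],float),s['mtx'],np.array([s['k1'],0,0,0.]))[0,0]
    d=R.from_quat(s['orientation']).apply([*p,1]); return s['xyz']+d*(z-s['xyz'][2])/d[2]
cs=[ray(155+a/3.5,140+b/3.5,.012) for a,b in((622,542),(748,265),(38,262))]
for c in cs: print('corner F',F(c).round(4))
print('angle x',np.degrees(np.arctan2(*(cs[1]-cs[0])[1::-1])),'angle y-90',np.degrees(np.arctan2(*(cs[2]-cs[0])[1::-1]))-90)
for nm,(a,b,z) in dict(hub=(457,292,.07),post=(388,380,.128),jawA=(195,268,.047),jawB=(268,98,.047),bolt=(280,260,.045)).items(): print(nm,F(ray(155+a/3.5,140+b/3.5,z)).round(4))
f=F(C)
# height map around stop
g=(f[...,0]>-.05)&(f[...,0]<.05)&(f[...,1]>-.02)&(f[...,1]<.07)&(f[...,2]>.018)&(f[...,2]<.06)
q=f[g]
for x0 in np.arange(-.05,.05,.005):
    k=(q[:,0]>=x0)&(q[:,0]<x0+.005); a=q[k]; a=a[a[:,1].argsort()]; print(round(x0,3),' '.join(f'{y*1e3:.0f}:{z*1e3:.0f}' for _,y,z in a[a[:,1]>-.005]))
# corridor
for n in('top0','scene0'):
    c=cloud(pickle.load(open(f'pics/{n}.pkl','rb'))).reshape(-1,3); A=np.array([.242,.576]);B=np.array([.548,-.196]);u=(B-A)/np.hypot(*(B-A))
    t=(c[:,:2]-A)@u; d=(c[:,:2]-A)@[-u[1],u[0]]; 
    for t0 in np.arange(-.1,.9,.1):
        k=(t>t0)&(t<t0+.1)&(abs(d)<.12); print(n,round(t0,1),np.percentile(c[k,2],99.5).round(3) if k.any() else None)
o=manip.observe(); r=R.from_quat(o['ee_rot'])
for sg in(1,-1):
    ty=np.array([0,0,-1.]);tz=PX*sg;rot=R.from_matrix(np.stack([np.cross(ty,tz),ty,tz],1)); delta(W(0,-.107,.2),rot)
print(r.as_matrix())
E
```

```text
corner F [-0.0734 -0.1795  0.012 ]
corner F [ 0.0797 -0.1749  0.012 ]
corner F [-0.0789  0.1469  0.012 ]
angle x -24.009054821895436 angle y-90 -24.765193588197832
hub [ 0.0003 -0.0505  0.07  ]
post [-0.0497 -0.0416  0.128 ]
jawA [-0.0454  0.069   0.047 ]
jawB [0.0446 0.0747 0.047 ]
bolt [-0.0235  0.034   0.045 ]
-0.05 -5:59 -4:60 -3:59 -2:57 -2:58 -1:58 -1:57 -0:55 0:58 1:59 2:59 3:57 3:53 5:52 6:49 7:49 66:34 66:44 66:28 67:38 67:48 67:21 67:21 67:45 67:49 68:47 68:47 69:47 70:48
-0.045 -4:59 -4:58 -3:60 -3:58 -2:53 -2:60 -1:53 0:50 1:52 2:54 2:51 3:52 4:54 4:51 4:55 5:53 5:53 6:53 7:55 7:55 8:51 8:54 9:52 28:32 28:23 28:34 29:33 30:36 31:33 32:33 32:35 33:34 34:36 35:33 35:34 36:34 37:34 38:36 38:34 39:35 40:33 41:35 42:35 42:34 43:37 66:26 66:45 67:33 67:38 67:26 67:36 67:25 67:46 67:49 68:46 69:50 69:48
-0.04 -4:50 -4:54 -3:55 -3:52 -2:52 -2:55 -1:50 -1:51 0:51 1:55 1:52 1:54 2:55 2:53 3:56 4:56 4:55 5:52 5:55 6:55 6:54 7:54 7:56 8:57 9:55 10:55 10:54 10:55 11:54 12:56 13:49 13:56 28:21 28:28 29:33 29:37 29:35 30:34 31:36 31:35 32:34 32:36 33:36 34:35 35:35 35:33 35:35 36:33 37:
[... 7228 characters left out ...]
18 63:20 65:19 65:21 67:18 68:35 69:46 69:19 70:20
top0 -0.1 -0.505
top0 0.0 -0.507
top0 0.1 -0.507
top0 0.2 -0.504
top0 0.3 -0.001
top0 0.4 0.099
top0 0.5 0.097
top0 0.6 0.049
top0 0.7 0.945
top0 0.8 0.117
scene0 -0.1 None
scene0 0.0 None
scene0 0.1 0.577
scene0 0.2 None
scene0 0.3 -0.001
scene0 0.4 0.097
scene0 0.5 0.096
scene0 0.6 0.047
scene0 0.7 0.123
scene0 0.8 0.114
tool-frame shift cm [ 58.03   4.86 -59.16]
turn deg [7.000e-02 9.295e+01 8.000e-02]
tool-frame shift cm [ 58.03   4.86 -59.16]
turn deg [ 8.000e-02 -8.705e+01 -7.000e-02]
[[ 9.21944295e-01 -5.25315597e-04  3.87322142e-01]
 [-3.87322481e-01 -1.55288744e-03  9.21942994e-01]
 [ 1.17156658e-04 -9.99998656e-01 -1.63514226e-03]]
```

```bash
sed -i 's/^TH=.*/TH=np.deg2rad(-24.75)/; s/^setf.*/setf(TH,(0.573,-0.1428))/' h.py
cat >> h.py <<'E'
def tool(sg=1,yaw=0):
    ty=np.array([0,0,-1.]);tz=R.from_euler('z',yaw,degrees=True).apply(PX)*sg; return R.from_matrix(np.stack([np.cross(ty,tz),ty,tz],1))
E
python3 - <<'E'
from h import *
print('bar F',F([0.5481,-.196,.113]),'bar',W(0,-.107,.11))
delta(W(0,-.107,.2),tool(1))
E
```

```text
bar F [-0.00034007 -0.10873784  0.113     ] bar [ 0.54913639 -0.19456416  0.11      ]
tool-frame shift cm [ 58.16   4.86 -59.11]
turn deg [7.000e-02 9.196e+01 8.000e-02]
```

{"api": "apply_moves", "payload": {"deltas": "2.77 0 -2.815 0 0 0 8.5;2.77 0 -2.815 0 0 0 8.5;2.77 0 -2.815 0 0 0 8.5;2.77 0 -2.815 0 0 0 8.5;2.77 0 -2.815 0 0 0 8.5;2.77 0 -2.815 0 0 0 8.5;2.77 0 -2.815 0 0 0 8.5", "newtons": 30}}

```text
clock: 0.68
tool_pos: [0.3447, 0.3175, 0.2481]
ee_rot: [0.693, -0.14, 0.14, -0.693]
wrist_force: [0.7, -0.1, -0.0]
gripper_width: 0.0847
```

{"api": "apply_moves", "payload": {"deltas": "2.77 0 -2.815 0 0 0 8.5;2.77 0 -2.815 0 0 0 8.5;2.77 0 -2.815 0 0 0 8.5;2.77 0 -2.815 0 0 0 8.5;2.77 0 -2.815 0 0 0 8.5;2.77 0 -2.815 0 0 0 8.5;2.77 0 -2.815 0 0 0 8.5"}}

```text
clock: 1.27
tool_pos: [0.4471, 0.0607, 0.2482]
ee_rot: [0.693, -0.14, 0.14, -0.693]
wrist_force: [1.3, 1.4, 0.7]
gripper_width: 0.0848
```

{"api": "apply_moves", "payload": {"deltas": "2.77 0 -2.815 0 0 0 8.5;2.77 0 -2.815 0 0 0 8.5;2.77 0 -2.815 0 0 0 8.5;2.77 0 -2.815 0 0 0 8.5;2.77 0 -2.815 0 0 0 8.5;2.77 0 -2.815 0 0 0 8.5;2.77 0 -2.815 0 0 0 8.5"}}

```text
clock: 1.85
tool_pos: [0.5494, -0.1962, 0.248]
ee_rot: [-0.693, 0.14, -0.14, 0.693]
wrist_force: [0.8, 0.7, -0.4]
gripper_width: 0.085
```

{"api": "apply_moves", "payload": {"deltas": "0 0 0 0 7 0 8.5;0 0 0 0 7 0 8.5;0 0 0 0 7 0 8.5;0 0 0 0 7 0 8.5;0 0 0 0 7 0 8.5;0 0 0 0 7 0 8.5;0 0 0 0 7 0 8.5"}}

```text
clock: 2.43
tool_pos: [0.5491, -0.194, 0.2479]
ee_rot: [0.572, -0.417, 0.416, -0.572]
wrist_force: [0.1, 0.2, -0.2]
gripper_width: 0.0851
```

{"api": "apply_moves", "payload": {"deltas": "0 0 0 0 7 0 5;0 0 0 0 7 0 5;0 0 0 0 7 0 5;0 0 0 0 7 0 5;0 0 0 0 7 0 5;0 0 0 0 7 0 5;0 0 0 0 1 0 5;0 0 0 0 0 0 5"}}

```text
clock: 3.1
tool_pos: [0.5492, -0.1938, 0.2479]
ee_rot: [-0.382, 0.595, -0.595, 0.381]
wrist_force: [-1.1, -1.0, 0.5]
gripper_width: 0.05
```

```bash
python3 - <<'E'
from h import *
o=manip.observe(); print(o['clock'],o['tool_pos'],o['joints'].round(2),o['wrist_force'],o['gripper_width'],F(o['tool_pos']))
delta(W(0,-.1075,.112),tool(1))
E
```

```text
3.1 [ 0.54920599 -0.19384317  0.24791292] [ 0.15  0.64  0.19  1.71 -0.15  0.81 -0.02] [-1.11055831 -1.01356001  0.50838724] 0.049964127262541576 [-2.38648482e-04 -1.06316102e-01  2.47912923e-01]
tool-frame shift cm [ 0.11 13.59  0.03]
turn deg [0.05 0.1  0.02]
```

{"api": "apply_moves", "payload": {"deltas": "0.1 3 0 0 0 0 5;0 3 0 0 0 0 5;0 3 0 0 0 0 5;0 2.5 0 0 0 0 5;0 1.3 0 0 0 0 5;0 0.9 0 0 0 0 5;0 0 0 0 0 0 5"}}

```text
clock: 3.68
tool_pos: [0.5479, -0.1946, 0.1095]
ee_rot: [-0.382, 0.596, -0.594, 0.381]
wrist_force: [-0.0, -0.1, -0.7]
gripper_width: 0.0503
```

{"api": "apply_moves", "payload": {"deltas": "0 0 0 0 0 0 3.2;0 0 0 0 0 0 2.5;0 0 0 0 0 0 2.5;0 0 0 0 0 0 2.5;0 0 0 0 0 0 2.5", "newtons": 25}}

```text
clock: 4.1
tool_pos: [0.5493, -0.195, 0.1123]
ee_rot: [0.381, -0.595, 0.596, -0.381]
wrist_force: [-2.1, 1.0, 5.7]
gripper_width: 0.0273
```

```bash
python3 - <<'E'
from h import *
o=manip.observe(); print(F(o['tool_pos']),o['wrist_force'],o['gripper_width'])
s=snap('scene','g1'); p=proj(s,o['tool_pos'])[0].astype(int);print(p)
c=s['pixels'][p[1]-70:p[1]+70,p[0]-90:p[0]+90,::-1]; cv2.imwrite('pics/g1c.png',cv2.resize(c,None,fx=4,fy=4,interpolation=cv2.INTER_CUBIC))
E
```

```text
[ 0.00030943 -0.10728299  0.11228431] [-2.11094517  1.03139632  5.65819563] 0.027290800044815947
[318 199]
```

View pics/g1c.png

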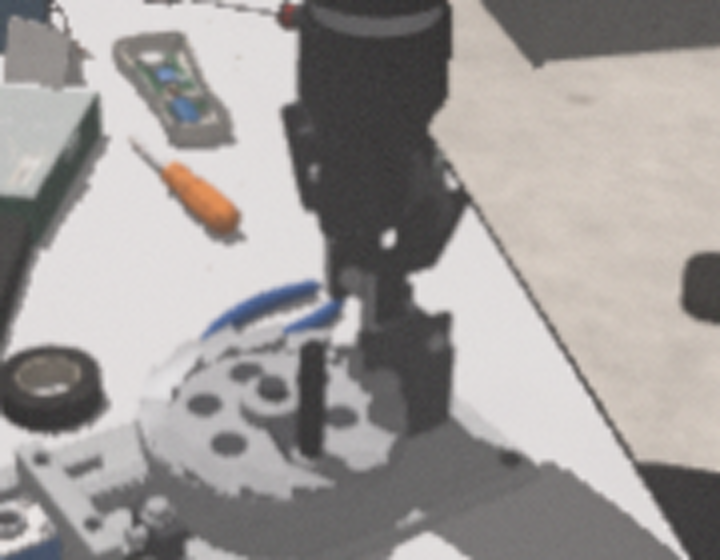

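Bar gripped (opening 27.3 mm); TCP at (318,199), the pawl held between the fingers. Now the arc up and over.

{"api": "apply_moves", "payload": {"deltas": "0.49 -0.43 0 0 0 0 2.5;0.54 -0.36 0 0 0 0 2.5;0.58 -0.29 0 0 0 0 2.5;0.61 -0.21 0 0 0 0 2.5"}}

```text
clock: 4.48
tool_pos: [0.54, -0.2147, 0.1246]
ee_rot: [-0.381, 0.596, -0.595, 0.382]
wrist_force: [1.4, 4.2, -0.9]
gripper_width: 0.0272
```

{"api": "apply_moves", "payload": {"deltas": "0.64 -0.13 0 0 0 0 2.5;0.65 -0.04 0 0 0 0 2.5;0.65 0.04 0 0 0 0 2.5;0.64 0.13 0 0 0 0 2.5;0.61 0.21 0 0 0 0 2.5;0.58 0.29 0 0 0 0 2.5;0.54 0.36 0 0 0 0 2.5;0 0 0 0 0 0 2.5"}}

```text
clock: 5.15
tool_pos: [0.5201, -0.2576, 0.1154]
ee_rot: [0.381, -0.596, 0.597, -0.379]
wrist_force: [-0.7, -0.4, 5.5]
gripper_width: 0.0271
```

```bash
python3 - <<'E'
from h import *
o=manip.observe(); print(o['clock'],F(o['tool_pos']),o['wrist_force'],o['gripper_width'])
f=F(o['tool_pos']);print(np.degrees(np.arctan2(f[2]-.075,f[1]+.142)),np.hypot(f[2]-.075,f[1]+.142))
E
```

```text
5.15 [ 5.66326838e-05 -1.76394562e-01  1.15364217e-01] [-0.70464245 -0.40857965  5.54176044] 0.027119096082164194
130.434491831849 0.053030707281476366
```

{"api": "apply_moves", "payload": {"deltas": "0.45 0.4 0 0 0 0 2.5;0 0 0 0 0 0 2.5;0 0 0 0 0 0 5;0 0 0 0 0 0 5;0 0 0 0 0 0 5;0 -2.5 0 0 0 0 5;0 -3.5 0 0 0 0 5;0 -3.5 0 0 0 0 5"}}

```text
clock: 5.82
tool_pos: [0.5189, -0.2577, 0.2067]
ee_rot: [-0.382, 0.596, -0.595, 0.381]
wrist_force: [1.9, -1.5, 0.2]
gripper_width: 0.0501
```

```bash
python3 - <<'E'
from h import *
o=manip.observe(); print(o['clock'],F(o['tool_pos']),o['wrist_force'],o['gripper_width'])
s=snap('scene','g2'); p=proj(s,W(0,-.14,.1))[0].astype(int)
f=F(cloud(s)); k=(abs(f[...,0])<.02)&(f[...,1]>-.21)&(f[...,1]<-.09)&(f[...,2]>.09)&(f[...,2]<.135)
q=f[k]; print(len(q),q.min(0),q.max(0)); 
c=s['pixels'][p[1]-70:p[1]+70,p[0]-90:p[0]+90,::-1]; cv2.imwrite('pics/g2c.png',cv2.resize(c,None,fx=4,fy=4,interpolation=cv2.INTER_CUBIC))
P=W(*(np.array([52*np.cos(np.radians(170)),52*np.sin(np.radians(170))])*1e-3+[0,-.05]),.2)
delta(P,tool(1)); 
E
```

```text
5.8167 [-0.00098187 -0.17701591  0.20665793] [ 1.86606271 -1.49019813  0.17175532] 0.050105664764652044
193 [-0.01503904 -0.1859394   0.09013086] [ 0.01149576 -0.12138191  0.11105598]
tool-frame shift cm [-13.65   1.35  -5.5 ]
turn deg [-0.59 -0.05  0.  ]
```

View pics/g2c.png

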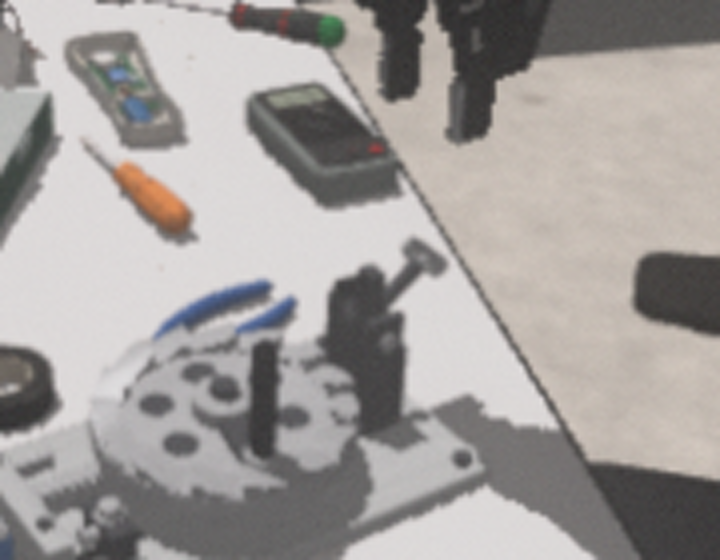

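Pawl lies thrown back (bar at (425,257)), wheel unmoved, post at (263,400). Now to the post.

{"api": "apply_moves", "payload": {"deltas": "-3.41 0 -1.37 0 0 0 5;-3.41 0 -1.37 0 0 0 5;-3.41 0 -1.38 0 0 0 5;-3.41 0 -1.38 0 0 0 5;0 0 0 0 0 0 5;0 3 0 0 0 0 5;0 3.5 0 0 0 0 5;0 3 0 0 0 0 5"}}

```text
clock: 6.53
tool_pos: [0.5274, -0.111, 0.1104]
ee_rot: [0.381, -0.595, 0.596, -0.382]
wrist_force: [0.0, 0.4, -0.9]
gripper_width: 0.0502
```

{"api": "apply_moves", "payload": {"deltas": "0 0.3 0 0 0 0 3;0 0 0 0 0 0 1.2;0 0 0 0 0 0 1;0 0 0 0 0 0 1;0 0 0 0 0 0 1;0 0 0 0 0 0 1", "newtons": 40}}

```text
clock: 7.03
tool_pos: [0.5303, -0.1129, 0.1098]
ee_rot: [0.379, -0.594, 0.598, -0.383]
wrist_force: [6.7, -2.6, -15.9]
gripper_width: 0.0124
```

```bash
cat >> h.py <<'E'
def st():
    o=manip.observe(); f=F(o['tool_pos']); d=f[:2]-[0,-.05]; a=np.arctan2(d[1],d[0]); w=o['wrist_force']
    t=PX*np.sin(a)-PY*np.cos(a); r=PX*np.cos(a)+PY*np.sin(a)
    print('t',o['clock'],'F',f.round(4),'ang',np.degrees(a).round(1),'rad',np.hypot(*d).round(4),'Ftan',(-w@t).round(1),'Frad',(w@r).round(1),'Fz',w[2].round(1),'w',o['gripper_width'])
E
python3 -c "from h import *; st()"
```

```text
t 7.0333 F [-0.0513 -0.0407  0.1098] ang 169.7 rad 0.0521 Ftan -1.7 Frad -7.0 Fz -15.9 w 0.0124338776774331
```

{"api": "apply_moves", "payload": {"deltas": "-0.44 0 0.1 0 0 0 1;-0.43 0 0.14 0 0 0 1;-0.42 0 0.17 0 0 0 1;-0.4 0 0.21 0 0 0 1"}}

```text
clock: 7.37
tool_pos: [0.5394, -0.103, 0.1098]
ee_rot: [0.381, -0.595, 0.598, -0.379]
wrist_force: [-0.8, -8.1, -10.0]
gripper_width: 0.0122
```

```bash
python3 -c "from h import *; st()"
```

```text
t 7.3667 F [-0.0472 -0.0279  0.1098] ang 154.9 rad 0.0521 Ftan 5.9 Frad -5.7 Fz -10.0 w 0.012224646486639906
```

{"api": "apply_moves", "payload": {"deltas": "-0.38 0 0.24 0 0 0 1;-0.36 0 0.28 0 0 0 1;-0.33 0 0.31 0 0 0 1;-0.31 0 0.33 0 0 0 1;0 0 0 0 0 0 1"}}

```text
clock: 7.78
tool_pos: [0.5551, -0.0938, 0.1098]
ee_rot: [0.381, -0.595, 0.597, -0.379]
wrist_force: [-1.7, -5.8, -6.6]
gripper_width: 0.013
```

```bash
python3 -c "from h import *; st()"
```

```text
t 7.7833 F [-0.0368 -0.013   0.1098] ang 134.8 rad 0.0521 Ftan 3.6 Frad -4.9 Fz -6.6 w 0.01297511241731564
```

{"api": "apply_moves", "payload": {"deltas": "-0.28 0 0.36 0 0 0 1;-0.24 0 0.38 0 0 0 1;0 0 0 0 0 0 1"}}

```text
clock: 8.03
tool_pos: [0.5633, -0.0916, 0.1097]
ee_rot: [0.382, -0.596, 0.596, -0.379]
wrist_force: [-2.6, -3.5, -5.7]
gripper_width: 0.0128
```

```bash
python3 -c "from h import *; st()"
```

```text
t 8.0333 F [-0.0302 -0.0075  0.1097] ang 125.4 rad 0.0521 Ftan 3.2 Frad -3.0 Fz -5.7 w 0.012810274516695386
```

{"api": "apply_moves", "payload": {"deltas": "-0.1 0 0.17 0 0 0 1;-0.09 0 0.18 0 0 0 1;0 0 0 0 0 0 1"}}

```text
clock: 8.28
tool_pos: [0.5666, -0.0911, 0.1097]
ee_rot: [-0.382, 0.596, -0.596, 0.379]
wrist_force: [-4.8, -2.8, -5.0]
gripper_width: 0.0129
```

```bash
python3 -c "from h import *; st()"
```

```text
t 8.2833 F [-0.0275 -0.0057  0.1097] ang 121.8 rad 0.0521 Ftan 5.1 Frad -2.2 Fz -5.0 w 0.012887682722804751
```

{"api": "apply_moves", "payload": {"deltas": "-0.08 0 0.18 0 0 0 1;-0.08 0 0.18 0 0 0 1;0 0 0 0 0 0 1"}}

```text
clock: 8.53
tool_pos: [0.5704, -0.0907, 0.1097]
ee_rot: [-0.382, 0.596, -0.595, 0.379]
wrist_force: [-4.2, -2.3, -3.5]
gripper_width: 0.0129
```

```bash
python3 -c "from h import *; st()"
```

```text
t 8.5333 F [-0.0242 -0.0038  0.1097] ang 117.7 rad 0.0521 Ftan 4.3 Frad -2.0 Fz -3.5 w 0.012865270399473092
```

{"api": "apply_moves", "payload": {"deltas": "-0.07 0 0.19 0 0 0 1;-0.06 0 0.19 0 0 0 1;0 0 0 0 0 0 1"}}

```text
clock: 8.78
tool_pos: [0.5743, -0.0907, 0.1097]
ee_rot: [-0.382, 0.597, -0.595, 0.379]
wrist_force: [-5.1, -0.7, -3.2]
gripper_width: 0.0128
```

```bash
python3 -c "from h import *; st()"
```

```text
t 8.7833 F [-0.0206 -0.0021  0.1097] ang 113.3 rad 0.0521 Ftan 5.0 Frad -0.8 Fz -3.2 w 0.012778552899383169
```

{"api": "apply_moves", "payload": {"deltas": "-0.05 0 0.19 0 0 0 1;0 0 0 0 0 0 1"}}

```text
clock: 8.95
tool_pos: [0.5761, -0.0908, 0.1097]
ee_rot: [-0.382, 0.597, -0.595, 0.379]
wrist_force: [-5.2, -2.0, -2.4]
gripper_width: 0.0126
```

```bash
python3 -c "from h import *; st()"
```

```text
t 8.95 F [-0.0189 -0.0014  0.1097] ang 111.3 rad 0.0521 Ftan 5.1 Frad -2.4 Fz -2.4 w 0.012623212267195167
```

{"api": "apply_moves", "payload": {"deltas": "-0.04 0 0.2 0 0 0 1;0 0 0 0 0 0 1"}}

```text
clock: 9.12
tool_pos: [0.5771, -0.0908, 0.1097]
ee_rot: [-0.383, 0.597, -0.594, 0.379]
wrist_force: [-6.7, 0.4, -1.8]
gripper_width: 0.0125
```

```bash
python3 -c "from h import *; st()"
```

```text
t 9.1167 F [-0.018  -0.0011  0.1097] ang 110.2 rad 0.0521 Ftan 6.7 Frad -0.2 Fz -1.8 w 0.012482828988125937
```

{"api": "apply_moves", "payload": {"deltas": "-0.04 0 0.2 0 0 0 1;0 0 0 0 0 0 1;0 0 0 0 0 0 1"}}

```text
clock: 9.37
tool_pos: [0.5777, -0.0909, 0.1097]
ee_rot: [-0.383, 0.598, -0.594, 0.378]
wrist_force: [-9.1, 1.2, 2.0]
gripper_width: 0.0128
```

```bash
python3 -c "from h import *; st()"
```

```text
t 9.3667 F [-0.0175 -0.0009  0.1097] ang 109.6 rad 0.0521 Ftan 9.2 Frad 0.4 Fz 2.0 w 0.012766826078283177
```

Contact: the post has stalled at 109.6° with the force rising. One more small push to make it sure, held briefly.

{"api": "apply_moves", "payload": {"deltas": "-0.03 0 0.2 0 0 0 1;0 0 0 0 0 0 1;0 0 0 0 0 0 1;0 0 0 0 0 0 1"}}

```text
clock: 9.7
tool_pos: [0.5783, -0.091, 0.1097]
ee_rot: [-0.384, 0.599, -0.593, 0.378]
wrist_force: [-13.2, 1.1, 4.5]
gripper_width: 0.0128
```

```bash
python3 - <<'E'
from h import *
st()
s=snap('top','t2'); f=F(cloud(s)); z=f[...,2]
for x0,x1 in((-.045,-.035),(-.033,-.025),(0.025,.045)):
    k=(f[...,0]>x0)&(f[...,0]<x1)&(f[...,1]>.02)&(f[...,1]<.075)&(z>.018); q=f[k][:,1:]; print(x0,'jaw rear',np.sort(q[q[:,1]>.04][:,0])[:5].round(4) ,'low max y',[(a*1e3).round(0).tolist() for a in q[(q[:,1]<.04)&(q[:,0]>.04)][:12]])
cv2.imwrite('pics/t2c.png',cv2.resize(s['pixels'][140:305,155:380,::-1],None,fx=3.5,fy=3.5,interpolation=cv2.INTER_CUBIC))
E
```

```text
t 9.7 F [-0.0169 -0.0007  0.1097] ang 108.9 rad 0.0521 Ftan 13.3 Frad -0.2 Fz 4.5 w 0.012751842418282935
-0.045 jaw rear [0.0202 0.0203 0.0203 0.0203 0.0203] low max y []
-0.033 jaw rear [0.02   0.0201 0.0201 0.0202 0.0202] low max y []
0.025 jaw rear [0.0341 0.035  0.0384] low max y []
```

View pics/t2c.png

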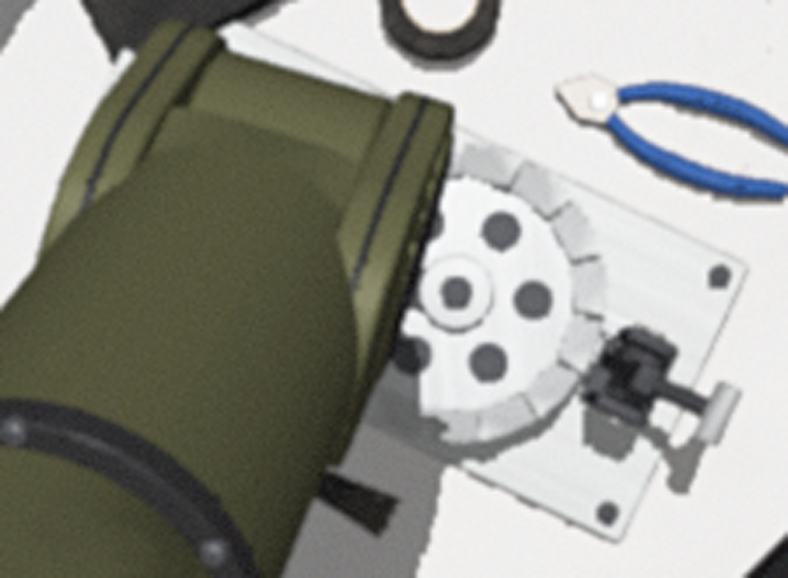

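The jaw bears on the screw (13 N at the post, about 30 N at the jaw) with the pawl back (bar at (718,412)). Easing off, releasing and lifting.

{"api": "apply_moves", "payload": {"deltas": "0.05 0 -0.25 0 0 0 1;0.05 0 -0.25 0 0 0 1;0 0 0 0 0 0 3;0 0 0 0 0 0 5;0 0 0 0 0 0 5;0 -3 0 0 0 0 5;0 -3.5 0 0 0 0 5;0 -3.5 0 0 0 0 5"}}

```text
clock: 10.42
tool_pos: [0.5802, -0.0902, 0.2101]
ee_rot: [0.381, -0.596, 0.596, -0.381]
wrist_force: [1.1, 0.7, -0.1]
gripper_width: 0.0498
```

```bash
python3 - <<'E'
from h import *
st(); delta(W(0,-.181,.21),tool(1))
s=pickle.load(open('pics/t2.pkl','rb')); f=F(cloud(s)); k=(abs(f[...,0])<.025)&(f[...,1]>-.22)&(f[...,1]<-.165)&(f[...,2]>.09); q=f[k]; print(len(q),q.mean(0),q.min(0),q.max(0))
E
```

```text
t 10.4167 F [-0.0154  0.0008  0.2101] ang 106.9 rad 0.0531 Ftan -1.0 Frad 0.8 Fz -0.1 w 0.049842520641655445
tool-frame shift cm [18.18  0.    1.55]
turn deg [-0.03 -0.03 -0.02]
183 [-0.00028435 -0.17783271  0.10846124] [-0.01404546 -0.18663314  0.09485303] [ 0.01370382 -0.16521168  0.11520688]
```

{"api": "apply_moves", "payload": {"deltas": "3.64 0 0.31 0 0 0 5;3.64 0 0.31 0 0 0 5;3.64 0 0.31 0 0 0 5;3.64 0 0.31 0 0 0 5;3.64 0 0.31 0 0 0 5;0 3 0 0 0 0 5;0 3.5 0 0 0 0 5;0 3 0 0 0 0 5"}}

```text
clock: 11.08
tool_pos: [0.5185, -0.2636, 0.1135]
ee_rot: [0.38, -0.595, 0.597, -0.381]
wrist_force: [0.4, 0.2, 0.6]
gripper_width: 0.05
```

{"api": "apply_moves", "payload": {"deltas": "0 0.6 0 0 0 0 4;0 0 0 0 0 0 3;0 0 0 0 0 0 2.5;0 0 0 0 0 0 2.5;0 0 0 0 0 0 2.5", "newtons": 25}}

```text
clock: 11.5
tool_pos: [0.5185, -0.2611, 0.1086]
ee_rot: [0.381, -0.595, 0.596, -0.382]
wrist_force: [1.4, 2.6, -6.6]
gripper_width: 0.0273
```

```bash
python3 -c "from h import *; st()"
```

```text
t 11.5 F [-0.     -0.1803  0.1086] ang -90.0 rad 0.1303 Ftan 0.2 Frad -2.9 Fz -6.6 w 0.02727550308272875
```

{"api": "apply_moves", "payload": {"deltas": "-0.43 -0.49 0 0 0 0 2.5;-0.49 -0.43 0 0 0 0 2.5;-0.54 -0.36 0 0 0 0 2.5;-0.58 -0.29 0 0 0 0 2.5;-0.61 -0.21 0 0 0 0 2.5;-0.64 -0.13 0 0 0 0 2.5;-0.65 -0.04 0 0 0 0 2.5;-0.65 0.04 0 0 0 0 2.5"}}

```text
clock: 12.17
tool_pos: [0.5369, -0.2214, 0.128]
ee_rot: [0.381, -0.595, 0.597, -0.381]
wrist_force: [-2.3, -3.0, 5.0]
gripper_width: 0.027
```

{"api": "apply_moves", "payload": {"deltas": "-0.64 0.13 0 0 0 0 2.5;-0.31 0.1 0 0 0 0 2.5;-0.3 0.11 0 0 0 0 2.5;0 0 0 0 0 0 2.5"}}

```text
clock: 12.5
tool_pos: [0.5431, -0.2078, 0.1242]
ee_rot: [0.381, -0.595, 0.596, -0.382]
wrist_force: [-1.8, -0.3, 6.6]
gripper_width: 0.0274
```

```bash
cat >> h.py <<'E'
def pw():
    o=manip.observe(); f=F(o['tool_pos']); d=[f[1]+.142,f[2]-.0755]; w=o['wrist_force']; print(o['clock'],f.round(4),'phi',np.degrees(np.arctan2(d[1],d[0])).round(1),'rad',np.hypot(*d).round(4),'Fx,y,z',(w@PX).round(1),(w@PY).round(1),w[2].round(1),o['gripper_width'])
E
python3 -c "from h import *; pw()"
```

```text
12.5 [ 1.000e-04 -1.216e-01  1.242e-01] phi 67.2 rad 0.0528 Fx,y,z -1.5 -1.0 6.6 0.027389559381268292
```

{"api": "apply_moves", "payload": {"deltas": "-0.2 0.09 0 0 0 0 2.5;-0.19 0.1 0 0 0 0 2.5;0 0 0 0 0 0 2.5"}}

```text
clock: 12.75
tool_pos: [0.5448, -0.2043, 0.1224]
ee_rot: [0.381, -0.595, 0.596, -0.382]
wrist_force: [-1.0, 0.1, 5.9]
gripper_width: 0.027
```

```bash
python3 -c "from h import *; pw()"
```

```text
12.75 [ 0.0002 -0.1177  0.1224] phi 62.6 rad 0.0528 Fx,y,z -0.9 -0.3 5.9 0.02696140657925007
```

{"api": "apply_moves", "payload": {"deltas": "-0.19 0.11 0 0 0 0 2.5;-0.18 0.11 0 0 0 0 2.5;0 0 0 0 0 0 2.5"}}

```text
clock: 13.0
tool_pos: [0.5465, -0.2008, 0.1202]
ee_rot: [0.38, -0.595, 0.596, -0.382]
wrist_force: [-2.0, -0.2, 6.4]
gripper_width: 0.0269
```

```bash
python3 -c "from h import *; pw()"
```

```text
13.0 [ 0.0002 -0.1138  0.1202] phi 57.7 rad 0.0529 Fx,y,z -1.8 -1.0 6.4 0.026933627689546297
```

{"api": "apply_moves", "payload": {"deltas": "-0.18 0.12 0 0 0 0 2.5;-0.17 0.13 0 0 0 0 2.5;0 0 0 0 0 0 2.5"}}

```text
clock: 13.25
tool_pos: [0.548, -0.1974, 0.1177]
ee_rot: [0.38, -0.595, 0.596, -0.382]
wrist_force: [-0.4, 1.0, 5.6]
gripper_width: 0.0272
```

```bash
python3 -c "from h import *; pw()"
```

```text
13.25 [ 0.0002 -0.11    0.1177] phi 52.8 rad 0.053 Fx,y,z -0.8 0.8 5.6 0.027221491823293024
```

{"api": "apply_moves", "payload": {"deltas": "-0.16 0.13 0 0 0 0 2.5;0 0 0 0 0 0 2.5"}}

```text
clock: 13.42
tool_pos: [0.5486, -0.1962, 0.1167]
ee_rot: [0.38, -0.595, 0.596, -0.382]
wrist_force: [-1.3, 0.4, 8.1]
gripper_width: 0.0271
```

```bash
python3 -c "from h import *; pw()"
```

```text
13.4167 [ 0.0002 -0.1088  0.1167] phi 51.1 rad 0.0529 Fx,y,z -1.4 -0.2 8.1 0.027099816903170322
```

The nose is just meeting the teeth (upward force rising). Releasing and lifting clear.

{"api": "apply_moves", "payload": {"deltas": "0 0 0 0 0 0 5;0 0 0 0 0 0 5;0 0 0 0 0 0 5;0 -3 0 0 0 0 5;0 -4 0 0 0 0 5;0 -4 0 0 0 0 5;4 -2 0 0 0 0 5;4 0 0 0 0 0 5"}}

```text
clock: 14.08
tool_pos: [0.5195, -0.2661, 0.2488]
ee_rot: [0.381, -0.592, 0.597, -0.386]
wrist_force: [-0.2, -1.6, -0.8]
gripper_width: 0.0503
```

{"api": "apply_moves", "payload": {"deltas": "4 0 0 0 0 0 5;4 0 0 0 0 0 5;0 0 0 0 0 0 5;0 0 0 0 0 0 5"}}

```text
clock: 14.42
tool_pos: [0.4792, -0.3434, 0.244]
ee_rot: [0.38, -0.597, 0.597, -0.379]
wrist_force: [0.2, 0.6, 0.3]
gripper_width: 0.0497
```

```bash
python3 - <<'E'
from h import *
pw()
s=snap('top','t3'); f=F(cloud(s)); x,y,z=[f[...,i] for i in range(3)]
def rep(n,k): q=f[k]; print(n,len(q),q.mean(0).round(4),q.min(0).round(4),q.max(0).round(4))
rep('bar',(abs(x)<.02)&(y>-.2)&(y<-.085)&(z>.1)&(z<.14))
rep('post',(y>-.04)&(y<.03)&(abs(x)<.05)&(z>.115)&(z<.14))
rep('jaw top',(y>.03)&(y<.09)&(abs(x)<.045)&(z>.044)&(z<.05))
rep('stop',(y>.02)&(y<.05)&(x>-.045)&(x<-.012)&(z>.03)&(z<.038))
cv2.imwrite('pics/t3c.png',cv2.resize(s['pixels'][140:305,155:380,::-1],None,fx=3.5,fy=3.5,interpolation=cv2.INTER_CUBIC))
E
```

```text
14.4167 [-0.0012 -0.2714  0.244 ] phi 127.5 rad 0.2125 Fx,y,z -0.0 0.6 0.3 0.04971535337968224
bar 175 [-0.0003 -0.1156  0.1192] [-0.0142 -0.1303  0.1001] [ 0.0136 -0.1075  0.126 ]
post 64 [-0.0184 -0.0011  0.127 ] [-0.0248 -0.0074  0.1221] [-0.0116  0.0058  0.1316]
jaw top 449 [-0.0007  0.0605  0.0472] [-0.045   0.0341  0.044 ] [0.0449 0.069  0.05  ]
stop 125 [-0.0279  0.0359  0.0345] [-0.0427  0.0275  0.0313] [-0.0124  0.0496  0.038 ]
```

View pics/t3c.png

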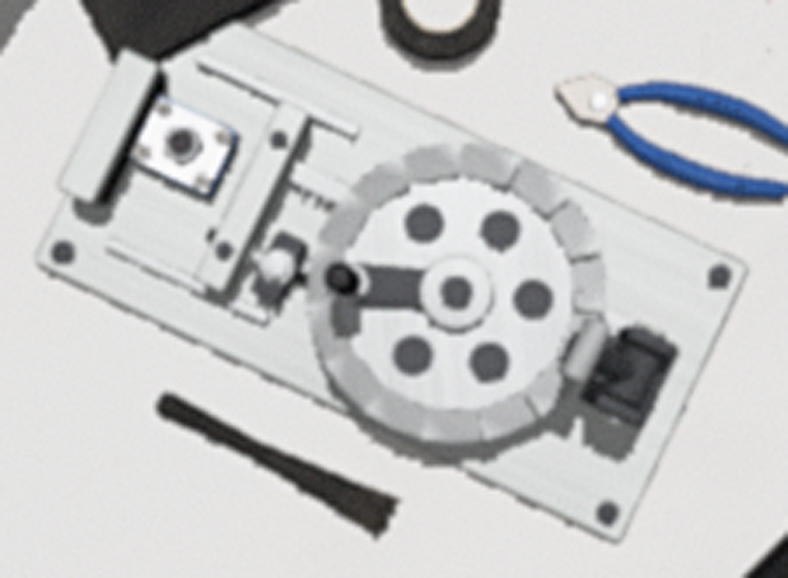

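The final view shows the post at (343,278), the jaw against the stop screw at (285,265), the pawl bar at (588,347) over the teeth, and block, brush and cutters unmoved. I'll check the pawl angle and that everything is at rest.

```bash
python3 - <<'E'
from h import *
from scipy.optimize import minimize_scalar
def pawl(s):
    f=F(cloud(s)); k=(abs(f[...,0])<.013)&(abs(f[...,0])>.0065)&(f[...,1]>-.2)&(f[...,1]<-.085)&(f[...,2]>.1)&(f[...,2]<.14); q=f[k][:,1:]
    g=lambda p: np.median(abs(np.hypot(q[:,0]-(-.142+.0495*np.cos(p)),q[:,1]-(.075+.0495*np.sin(p)))-.0065))
    P=np.linspace(.5,2.7,400); G=[g(p) for p in P]; return P[np.argmin(G)]-np.pi/4, min(G), len(q)
def jaw(s):
    f=F(cloud(s)); k=(f[...,0]<.045)&(f[...,0]>.028)&(f[...,1]>.03)&(f[...,1]<.075)&(f[...,2]<.044)&(f[...,2]>.024); return np.median(f[k][:,1])
for n in('top0','t3'):
    s=pickle.load(open(f'pics/{n}.pkl','rb')); print(n,pawl(s),jaw(s))
s=snap('top','t4'); print('t4',pawl(s),jaw(s))
s=snap('scene','s4'); print('s4',pawl(s)); s=pickle.load(open('pics/scene0.pkl','rb')); print('scene0',pawl(s))
E
```

```text
top0 (np.float64(-0.004195155878651269), np.float64(0.0005712606057354302), 66) 0.06664976381547986
t3 (np.float64(0.18327351580054674), np.float64(0.0006907450189060868), 68) 0.05311040400413765
t4 (np.float64(0.18327351580054674), np.float64(0.000691109807075685), 70) 0.05323990976886602
s4 (np.float64(0.22738379148976984), np.float64(0.0013323521509053153), 25)
scene0 (np.float64(-0.0152227248009571), np.float64(0.001202055952114341), 29)
```

```bash
python3 -c "
from h import *
print(manip.sign_off())"
```

```text
the job is handed in; nothing more can be done
None
```

The clamp is open and the job was handed in at about 14.6 s of the 64 s allowed; the interface gave no verdict.

- **Pawl thrown back:** I gripped the pawl's cross bar by its ends and carried it up and over. A picture showed it lying back with the wheel still unmoved.
- **Jaw to the screw:** I gripped the crank post and wound the wheel back about 61°. The post then stalled and the sideways force rose from about 5 N to 13 N. That puts roughly 30 N on the screw, under the 80 N limit. I eased off before letting go.
- **Pawl let down:** I carried the pawl back over and lowered it to the teeth. I released it when the upward force began to rise, then withdrew the arm.

Last checks, from the pictures:

- **Pawl:** it rests on the slope of a tooth at about 0.18 rad by the top camera and 0.23 by the scene camera. That is under the 0.5 limit, but it is not fully seated. I had expected about 0.1 rad from where I released it.
- **Jaw:** its rear face is about 9.7 mm from the stop block's face, against the 12 mm limit.
- **Wheel:** two pictures taken 0.05 s apart showed no movement.
- **Surroundings:** the connector block, tape roll, brush and cutters look unmoved (judged by eye, not measured).
- **Arm:** it is clear of everything.

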